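# Book a cigar box onto a job card with the hand scanner

## Robot

A 6-joint arm with a two-finger parallel gripper is mounted at the origin on the work surface. World frame = base frame: x ahead of the robot, y to its left, z up, the work surface at z = 0. Lengths are in m, angles in rad, forces in N, time in s.
With the tool pointing down it reaches from about 0.3 to 0.775 m from the base axis. Payload 14.6 kg.
Tool frame: the origin (TCP) lies midway between the tips of the shut fingers; the grasp point (between the pads) lies 19 mm behind it (ctrl.pinch_z is the z of the grasp point in the tool frame, in m); z points along the fingers, y is the line along which they close (so a half turn about z gives the same grasp; the last joint's range is limited). The gripper opens to 94 mm and grips with 3 to 60 N. Pads are 16 mm wide; open, the fingers measure 119 mm over their backs; the gripper's body (75 mm by 177 mm) begins 78 mm behind the grasp point.
Start: joints at [-1.387, 0.3, 1.521, -0, 1.321, -0.067], TCP at [0.136, -0.533, 0.205] pointing down, gripper open.
Joint ranges: [-3.03, 3.03], [-0.79, 2.21], [0.23, 2.52], [-1.04, 4.18], [0, 3.07], [-2.55, 2.55]. Speed limits (rad/s): [2.22, 2.22, 2.57, 3.14, 3.14, 3.14].

## Interface

Orientations are given as [roll, pitch, yaw] about the fixed x, y, z axes, in that order (R = Rz(yaw) Ry(pitch) Rx(roll)).
In Python, from station import ctrl, camera, ticket gives the robot as it stands. The module is installed in compiled form; this text tells all that it offers.
- The arm moves only by the shell command python3 -m inch 'ROWS' [FORCE]. ROWS is text: rows parted by semicolons, each of 7 numbers parted by spaces: the opening, from -1 (shut) to 1 (fully open), then the shift along the tool's x, y, z in units of 0.03 m (1.0 is 0.03 m), then the turn, a rotation vector about the tool's x, y, z in units of 10 degrees (1.0 is 10 degrees). In form: grip dx dy dz rx ry rz; .... A call has 1 to 10 rows; each row shifts and turns the commanded pose from where the row before left it, along the tool's axes as they then stand; what a row does not reach is not made up. A row lasts 1/8 s, in which the tool goes at most 62.5 mm and 10.7 degrees, less where a joint would pass 70% of its speed; a pose out of reach is approached as far as the arm can. A call with a number of a shift or a turn outside -1 to 1 is refused whole. A call with a gripper value outside its range is refused whole. The fingers move at their own pace and stop on an object; FORCE is the grip in N (left out, the last holds). Time passes only in rows, so rows that do not move let the fingers close. It gives the time, the measured TCP pose, the force, the opening and the grip force at its end, in the units of the state.
- ctrl.get_obs(): the state, without advancing time (a new reading comes with each control period).
- camera(name): name is "scene" or "top"; returns a dict with "img" (480x640x3 uint8, blue, green, red), "range_z" (480x640 float32, m along the optical axis (not along the pixel's ray), 0 where there is no reading), "intrinsics" (3x3 intrinsics, pixels), "k1" (the pictures are not rectified: a ray, as slopes to the right and down, at radius r is drawn at 1 + k1 r^2 times it, then the intrinsics apply), "view" (4x4, takes a point from world to camera coordinates). Camera axes: x right, y down, z forward; pixel columns grow to the right and rows downward; lengths in m; the calibration is good to about 2 mm. A picture is of the moment at which its call begins.
- ticket.hand_in(): hands the job in; it is judged then, once.
The state is a dict: "time_s": time; "qpos": joint angles; "joint_vel": joint speeds; "tau": joint torques, N m; "ee_pos": TCP position; "eef_rot": TCP orientation; "force": force on the tool from outside, world axes, zero at the start; "moment": the same for the moment, N m; "grip_width": finger opening in m; "grip_force": force on a finger pad.
Only numpy, scipy, OpenCV 4.12 (cv2) and the standard library are available. Lean on these libraries where they do the work, as an engineer would, in place of code of your own. Each camera call takes 0.05 s, during which the arm holds its last target. There are 200 camera calls.

## Task

Take the hand scanner from its cradle and scan the barcode label on the lid of the long low cigar box (not the tall box), then the barcode label on the sloping job-card board: each time point the window squarely at the middle of the label from about 100 mm away, with the scanner's head turned so that its scan line runs along the label's long side, and hold it still for about a second. Then lay the scanner back in its cradle the way it lay, window down and the same way round, letting go only once it is down in place. Leave the boxes, the board and everything else on the bench where they are.

Things in the scene. Friction and masses are not known exactly. Their poses are not given: they have to be found in the camera images.
- scanner: Light grey barcode scanner, 200 mm long, 0.25 kg, lying window down in its cradle. Origin below the grip's middle, in the plane of the window (lowest face); x from handle to head, z up. Handle: bar x -100 to 42, 34 wide (y), z 22 to 50 mm. Head: x 40 to 100, 62 wide, z 0 to 50 mm. It looks along its own -z; the scan line runs along its y (across the head).
- scanner_grip (a point): Point to grip, in the middle of the handle's section, close to the centre of mass: x 0, y 0, z 36 mm in the scanner's frame. Grip across y (34 mm). Axes as the scanner's.
- scanner_window (a point): Middle of the reading window on the underside of the head: x 70, y 0, z 0 mm in the scanner's frame. Axes as the scanner's.
- scanner_focus (a point): Point 100 mm straight out of the window (x 70, y 0, z -100 mm in the scanner's frame): it should fall on the middle of the label being read. Axes as the scanner's.
- cradle: Black fixed cradle, base 235 x 105 mm; origin mid underside, x to the head end. Scanner belongs with its origin 50 mm above this origin, same axes. Head block x 39 to 105, top z 50; lips to z 65 (inner faces y +-36.5, x 106). Handle post x -91 to -73, top z 72; cheeks to z 90 (inner faces y +-22.5). Handle free for the fingers from x -70 to 38.
- low_box: Long low closed wooden cigar box with brass clasp, 110 (x) x 160 (y) x 45 mm high, loose. Origin at the centre of its underside.
- low_box_label (a point): Middle of the white 50 x 90 mm barcode label on the low box's lid (45 mm above the bench); z is the outward normal (up), y the label's long side (the bars stand side by side along it).
- tall_box: Tall closed wooden cigar box, 110 (x) x 130 (y) x 100 mm high, loose, with a label like the other's: not to be scanned. Origin at the centre of its underside.
- tall_box_label (a point): Middle of the 50 x 90 mm label on the tall box's lid (100 mm above the bench); z up, y along its long side.
- card_board (a joint): Slope of the job-card board, rad (0 level, larger = far edge higher; starts at 0.25 to 0.55); the hinge is stiff and holds.
- card_label (a point): Middle of the white 50 x 90 mm barcode label on the sloping plywood board (140 x 132 x 10 mm, hinged along its near edge 30 mm above the bench; label middle 78 mm up the slope from the hinge). z is the board's outward normal, x up the slope, y along the label's long side (level).
- card_stand: Dark wooden base of the board, 150 (x) x 160 (y) mm, fixed. Origin at the centre of its underside; the hinge is at x -60 mm, z 30 mm, along y.
- gauge: Bystander: wooden ring gauge, flat plate 60 x 160 x 12 mm with four holes. Origin under its centre.
- knife: Bystander: half-moon steel knife with wooden back, about 120 x 95 mm, 12 mm high, lying flat.
- gum_jar: Bystander: amber glass jar with white cap, 64 mm across, 75 mm high. Origin under its centre.
- mug: Bystander: white mug, 80 mm across, 92 mm high. Origin under its centre.
Mind the look-alikes: they are no part of the job. Leave any purple look-alike of the low_box alone.

How it is judged:
By the outcome, as a careful person would: the job done as asked, in the order asked, and still so for the second after the job is handed in, with the robot touching nothing.
It also fails if it takes over 61 s, if anything falls off the work surface, if the arm or the gripper's body presses on something with over 40 N, if the wrist force passes 120 N, or if a joint passes its speed limit or range.

## Working session

There is one attempt and no reset: what is moved stays moved. The work goes in short steps, Python scripts to look and compute and a shell command to move; the robot and the scene stay as the last step left them, time stands still between calls to the robot, and variables do not carry over. Pictures are saved under pics/ and viewed, at most 11 in all, crops included, and the job is handed in when it is done.

```bash
mkdir -p pics; python3 - <<'E'
from station import ctrl,camera
import cv2,numpy as np,pickle
o=ctrl.get_obs();print(o['time_s'],o['ee_pos'],o['eef_rot'],o['grip_width'],ctrl.pinch_z)
d={}
for n in('scene','top'):
    c=camera(n);d[n]=c;cv2.imwrite(f'pics/{n}0.png',c['img']);print(n,c['intrinsics'],c['k1'],c['view'])
pickle.dump(d,open('d.pkl','wb'))
E
```

```text
0.0 [ 0.13645739 -0.53252935  0.2048594 ] [-3.14040126e+00 -8.19121691e-05  2.50831542e-01] 0.0939982270736927 -0.0188
scene [[483.53709358   0.         317.61487252]
 [  0.         483.53709358 246.39598194]
 [  0.           0.           1.        ]] 0.0013462266921419543 [[ 0.81573243  0.57835482  0.00929005 -0.39971038]
 [ 0.4620168  -0.64181367 -0.61205857 -0.15298245]
 [-0.34802455  0.50356818 -0.79075786  1.32560791]
 [ 0.          0.          0.          1.        ]]
top [[601.3540664    0.         324.65980735]
 [  0.         601.3540664  247.97002603]
 [  0.           0.           1.        ]] -0.13905411457384514 [[ 0.01228122 -0.99989878  0.0071835   0.02432666]
 [-0.98120679 -0.01343454 -0.1924909   0.48807921]
 [ 0.19256793 -0.00468448 -0.98127246  1.42025502]
 [ 0.          0.          0.          1.        ]]
```

View pics/scene0.png

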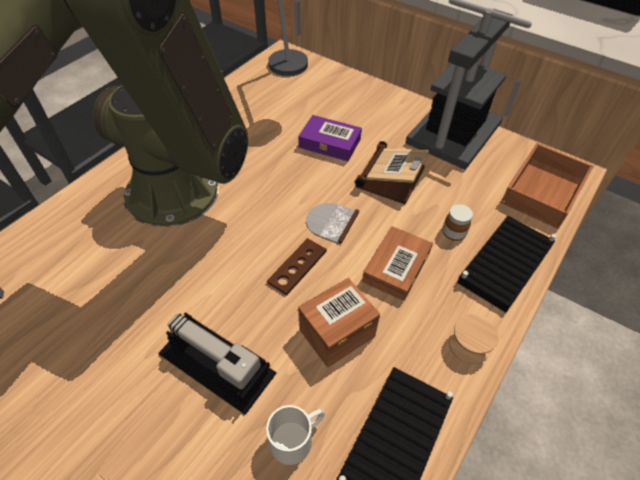

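View pics/top0.png

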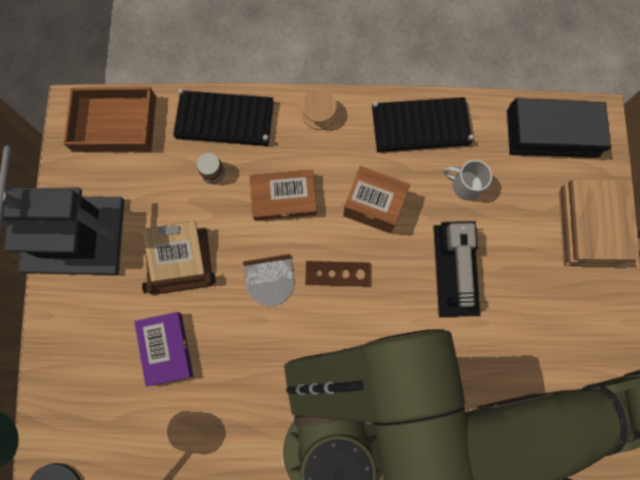

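Scene: the scanner lies in its cradle at (218,358), with the low box at (398,262), the tall box at (338,318) and the board at (395,165). Top: the cradle is at (458,268) with the head at (460,235), the low box label at (289,188) and the board label at (173,252). Next I'll enlarge these areas.

```bash
python3 - <<'E'
import pickle,cv2,numpy as np
d=pickle.load(open('d.pkl','rb'))
def crop(n,x,y,w,h,s): 
    return cv2.resize(d[n]['img'][y:y+h,x:x+w],None,fx=s,fy=s,interpolation=cv2.INTER_CUBIC)
# each tile 5x ; layout 2x2
def tile(n,x,y,s=5): return crop(n,x,y,80,60,s)
a=np.vstack([np.hstack([tile('top',250,160),tile('top',140,220)]),np.hstack([tile('scene',360,225),tile('scene',350,140)])])
cv2.imwrite('pics/lab.png',a)
b=np.hstack([crop('top',425,210,80,120,5),crop('scene',155,305,130,120,3)[:, :390].copy() if 0 else cv2.resize(crop('scene',155,305,120,110,1),(400,367),interpolation=cv2.INTER_CUBIC)[:367] if 0 else cv2.copyMakeBorder(cv2.resize(d['scene']['img'][305:415,155:275],(400,367),interpolation=cv2.INTER_CUBIC),0,233,0,0,cv2.BORDER_CONSTANT)])
cv2.imwrite('pics/cr.png',b)
E
```

```text
(no output)
```

View pics/lab.png

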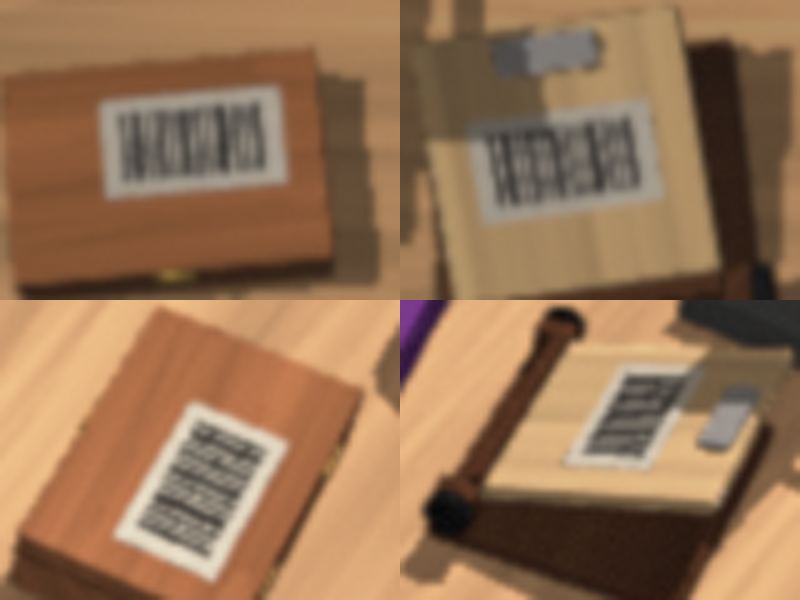

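View pics/cr.png

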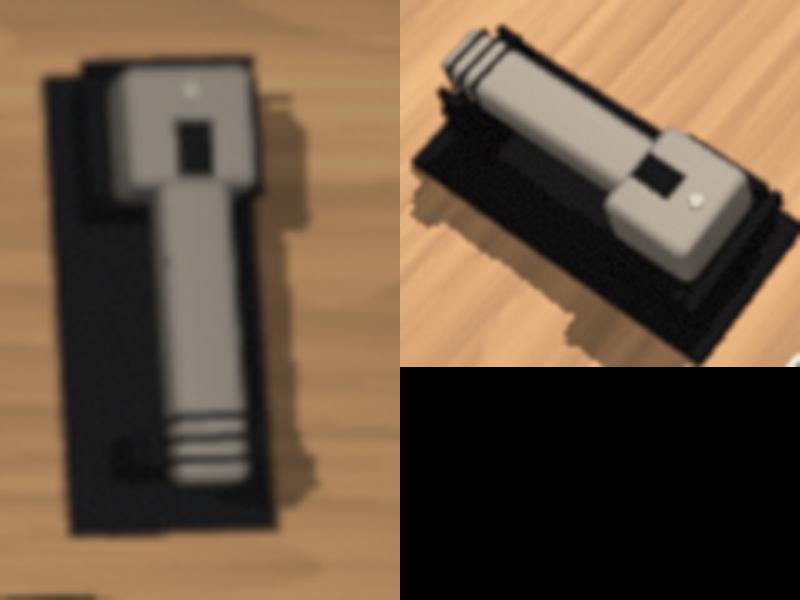

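```bash
cat > h.py <<'E'
import numpy as np,cv2
from scipy.optimize import least_squares
def ray(c,uv):
    uv=np.atleast_2d(uv).astype(float);K=c['intrinsics']
    p=(uv-[K[0,2],K[1,2]])/[K[0,0],K[1,1]];q=p.copy()
    for _ in range(8): q=p/(1+c['k1']*(q**2).sum(1,keepdims=True))
    return np.c_[q,np.ones(len(q))]          # camera rays
def world(c,pc): V=c['view'];return (pc-V[:3,3])@V[:3,:3]
def atz(c,uv,z):
    o=world(c,np.zeros((1,3)));d=world(c,ray(c,uv))-o
    return o+d*((z-o[:,2:])/d[:,2:])
def tri(c1,u1,c2,u2):
    o1=world(c1,np.zeros((1,3)))[0];o2=world(c2,np.zeros((1,3)))[0];out=[];gap=[]
    for d1,d2 in zip(world(c1,ray(c1,u1))-o1,world(c2,ray(c2,u2))-o2):
        t=np.linalg.lstsq(np.c_[d1,-d2],o2-o1,rcond=None)[0]
        a,b=o1+t[0]*d1,o2+t[1]*d2;out.append((a+b)/2);gap.append(np.linalg.norm(a-b))
    return np.array(out),np.array(gap)
def cloud(c):
    v,u=np.nonzero(c['range_z']>0);z=c['range_z'][v,u]
    return world(c,ray(c,np.c_[u,v])*z[:,None]),u,v
E
python3 - <<'E'
import pickle;from h import *
np.set_printoptions(precision=4,suppress=True)
d=pickle.load(open('d.pkl','rb'));T,S=d['top'],d['scene']
px=lambda o,P,s=5:np.array(o)+(np.array(P)+.5)/s-.5
def lab(n,t,s):
    P,g=tri(T,t,S,s);c=P.mean(0);print(n,'\n',P,g,'c',c)
    for k,a in(('edges01',P[1]-P[0]),('32',P[2]-P[3]),('12',P[2]-P[1]),('03',P[3]-P[0])):print(k,np.linalg.norm(a),np.degrees(np.arctan2(a[1],a[0])),np.degrees(np.arcsin(a[2]/np.linalg.norm(a))))
# top corners order TL TR BR BL; in scene TL->? camera top x = -y world, up = +x world
lab('low',px((250,160),[(100,101),(280,86),(288,184),(107,199)]),px((360,225),[(193,102),(114,238),(215,281),(288,141)])[[0,1,2,3]])
lab('low2',px((250,160),[(100,101),(280,86),(288,184),(107,199)]),px((360,225),[(288,141),(215,281),(114,238),(193,102)]))
lab('card',px((140,220),[(68,123),(245,100),(262,200),(85,223)]),px((350,140),[(303,63),(250,168),(167,163),(223,60)]))
# plane / depth
for n,c in d.items():
    W,u,v=cloud(c);im=c['img'][v,u].astype(int)
    for nm,(x,y) in dict(low=(.57,.07),card=(.4,.3),scn=(.45,-.22)).items():pass
    b=(W[:,2]>.06)&(W[:,2]<.13)&(im.max(1)-im.min(1)<45)&(im.mean(1)>85)
    if n=='top':b&=(u>430)&(u<485)&(v>215)&(v<315)
    else:b&=(u>155)&(u<275)&(v>305)&(v<400)
    Q=W[b];t=Q[Q[:,2]>.092];print(n,len(Q),len(t),np.median(t[:,2]),t.min(0),t.max(0))
    r=cv2.minAreaRect((t[:,:2]*1000).astype(np.float32));print(r)
    np.save(n+'_scn.npy',Q)
E
```

```text
low 
 [[0.633  0.1542 0.0796]
 [0.6423 0.0664 0.0796]
 [0.6467 0.0891 0.007 ]
 [0.6366 0.1807 0.0098]] [0.0406 0.0401 0.0417 0.0405] c [0.6396 0.1226 0.044 ]
edges01 0.08838714208387147 -83.95343885759144 -0.006077311942273259
32 0.09220614872759583 -83.65347024055585 -1.7541617030588188
12 0.07616689609840724 78.94288117808385 -72.264544798187
03 0.07467557203476799 82.3148482583585 -69.0388161523424
low2 
 [[0.6595 0.1701 0.045 ]
 [0.6696 0.0805 0.0435]
 [0.6194 0.0757 0.041 ]
 [0.61   0.1657 0.0423]] [0.002  0.0007 0.0004 0.0005] c [0.6396 0.123  0.043 ]
edges01 0.09019312401211028 -83.5783524966985 -1.002933742005402
32 0.09050360947784442 -84.06352069236405 -0.8486288056243453
12 0.05050731356878884 -174.52437461625962 -2.796959845495252
03 0.049760630478738105 -174.89769254677665 -3.113686946766456
card 
 [[0.4856 0.446  0.0712]
 [0.5    0.3613 0.0657]
 [0.4544 0.3544 0.0489]
 [0.4402 0.4398 0.054 ]] [0.0027 0.0008 0.0008 0.0006] c [0.47   0.4004 0.06  ]
edges01 0.08606964162959621 -80.35758389396445 -3.626837165388874
32 0.08666939262229896 -80.6052393116057 -3.3862469648900184
12 0.04908674971056606 -171.48237639051584 -20.012771323662744
03 0.04886411428581314 -172.26765067253012 -20.51461823058403
scene 1921 1895 0.09929799717584388 [ 0.3486 -0.332   0.092 ] [ 0.5461 -0.2697  0.1049]
((447.0693054199219, -302.24530029296875), (197.02113342285156, 62.027992248535156), 1.2980573177337646)
top 1261 1247 0.09993640922873419 [ 0.3459 -0.3282  0.0921] [ 0.5448 -0.2656  0.1093]
((445.0296630859375, -298.1259460449219), (198.67730712890625, 62.216251373291016), 0.9657796621322632)
```

```bash
python3 - <<'E'
import pickle;from h import *
np.set_printoptions(precision=4,suppress=True)
d=pickle.load(open('d.pkl','rb'));T,S=d['top'],d['scene']
px=lambda o,P,s=5:np.array(o)+(np.array(P)+.5)/s-.5
t=px((140,220),[(68,123),(245,100),(262,200),(85,223)]);s=px((350,140),[(303,63),(250,168),(167,163),(223,60)])
tl=px((250,160),[(100,101),(280,86),(288,184),(107,199)]);sl=px((360,225),[(288,141),(215,281),(114,238),(193,102)])
for n,c,q,ql in(('top',T,t,tl),('scene',S,s,sl)):
    W,u,v=cloud(c)
    for nm,qq in(('card',q),('low',ql)):
        m=qq.mean(0);pol=(m+(qq-m)*.9).astype(np.float32)
        b=np.array([cv2.pointPolygonTest(pol,(float(x),float(y)),False)>0 for x,y in zip(u,v)])if 0 else None
        mask=np.zeros((480,640),np.uint8);cv2.fillConvexPoly(mask,pol.round().astype(int),1);P=W[mask[v,u]>0]
        A=np.c_[P[:,:2],np.ones(len(P))];k=np.linalg.lstsq(A,P[:,2],rcond=None)[0]
        nr=np.r_[-k[:2],1];nr/=np.linalg.norm(nr)
        # corners on plane
        o=world(c,np.zeros((1,3)));r=world(c,ray(c,qq))-o
        C=o+r*((k[2]+o@np.r_[k[:2],-1])/(-(r@np.r_[k[:2],-1])))[:,None]
        e=(C[0]-C[1]+C[3]-C[2])/2;f=(C[0]-C[3]+C[1]-C[2])/2
        print(n,nm,'normal',nr,'tilt',np.degrees(np.arccos(nr[2])),'az',np.degrees(np.arctan2(-nr[1],-nr[0])),'c',C.mean(0),'yaw y-edge',np.degrees(np.arctan2(-e[0],e[1])),'x-edge',np.degrees(np.arctan2(f[1],f[0])),np.linalg.norm(e),np.linalg.norm(f),len(P))
    Q=np.load(n+'_scn.npy');Q=Q[Q[:,2]>.094]
    # head & handle centre lines
    h=Q[Q[:,0]>.49];g=Q[(Q[:,0]>.37)&(Q[:,0]<.47)]
    print('head x max',h[:,0].max(),np.percentile(Q[:,0],[.3,99.7]),'head y',np.percentile(h[:,1],[1,99]))
    for x in np.arange(.36,.54,.02):
        z=Q[abs(Q[:,0]-x)<.01];print(round(x,3),np.percentile(z[:,1],[2,98]),np.percentile(z[:,1],[2,98]).mean(),np.median(z[:,2]))
E
```

```text
top card normal [-0.3093 -0.0487  0.9497] tilt 18.245792138320294 az 8.951614294538789 c [0.47   0.4002 0.062 ] yaw y-edge 8.311677434337359 x-edge 9.135265282421873 0.0876127464336836 0.04951960369196256 638
top low normal [0.0109 0.0023 0.9999] tilt 0.6352466640725754 az -168.20707199107736 c [0.6389 0.1231 0.0466] yaw y-edge 5.659594696386239 x-edge 5.6791995251742975 0.09034384203121847 0.05132257133573793 622
head x max 0.5443883857285126 [0.3465 0.5441] head y [-0.327  -0.2672]
0.36 [-0.3169 -0.2874] -0.3021212459017889 0.09985153800248252
0.38 [-0.3162 -0.2867] -0.30146078416379174 0.10028348661534985
0.4 [-0.3163 -0.2855] -0.30092986482789574 0.10028483863055992
0.42 [-0.3159 -0.2846] -0.30027612799230063 0.09984654515170752
0.44 [-0.3154 -0.284 ] -0.299704038681674 0.10082850878389622
0.46 [-0.3136 -0.2828] -0.29820086990662453 0.10038274988503497
0.48 [-0.3216 -0.2707] -0.29612983333949733 0.10008297495012838
0.5 [-0.3271 -0.2679] -0.2974701978681642 0.10008854304842363
0.52 [-0.3255 -0.2673] -0.29642078624180573 0.09987500640843434
0.54 [-0.3248 -0.2681] -0.296458566506771
[... 444 characters left out ...]
ead x max 0.5461392179683512 [0.3494 0.5446] head y [-0.3312 -0.2717]
0.36 [-0.3212 -0.2912] -0.30617995326523184 0.099590081101945
0.38 [-0.3211 -0.2909] -0.30599718230532086 0.09947023818695003
0.4 [-0.3214 -0.2899] -0.3056180154581516 0.09923666407029152
0.42 [-0.3207 -0.2896] -0.30516979020710255 0.09931354715465832
0.44 [-0.3199 -0.2882] -0.3040319308747378 0.09950143930421866
0.46 [-0.3192 -0.2882] -0.3036848857822514 0.0992182628798951
0.48 [-0.3214 -0.2796] -0.30049860008025625 0.09926019255622029
0.5 [-0.3312 -0.2733] -0.30222033532303916 0.09949988592334436
0.52 [-0.3305 -0.2718] -0.30119323933389663 0.09956494370045305
0.54 [-0.33   -0.2725] -0.3012724897381223 0.09884771552453088
```

```bash
cat > plan.py <<'E'
import numpy as np,sys
from scipy.spatial.transform import Rotation as Ro
from station import ctrl
D=np.pi/180
# scanner grip-point poses: yaw, tilt (head up), position of grasp point
def Rs(yaw,tilt=0): return Ro.from_euler('z',yaw*D)*Ro.from_euler('y',-tilt*D)
def scan(label,R): return np.array(label)+R.apply([-.07,0,.136])
C=np.array([.4465,-.3015,.086]);RC=Rs(1.65)
RL=Rs(6.2);L=scan([.6395,.1225,.0455],RL)
RB=Rs(9,18.6);B=scan([.470,.400,.0615],RB)
T={'above':(C+[0,0,.12],RC),'grip':(C,RC),'low':(L,RL),'lowup':(L+[0,0,.05],RL),'card':(B,RB),'cardup':(B+RB.apply([0,0,.06]),RB)}
def go(name,off=(0,0,0)):
    g,R=T[name];Rt=R*Ro.from_euler('x',np.pi);p=g+np.array(off)+Rt.apply([0,0,-ctrl.pinch_z])
    o=ctrl.get_obs();R0=Ro.from_euler('xyz',o['eef_rot'])
    s=R0.inv().apply(p-o['ee_pos'])/.03;r=(R0.inv()*Rt).as_rotvec()/D/10
    s2=Rt.inv().apply(p-o['ee_pos'])/.03
    print(name,'t',round(o['time_s'],2),'shift first',s.round(3),'or turn first',s2.round(3),'turn',r.round(3),'q',np.round(o['qpos'],2),'F',np.round(o['force'],1),'w',round(o['grip_width'],4),'gf',o['grip_force'])
for n in sys.argv[1:]: go(n)
E
python3 plan.py above grip
```

```text
above t 0.1 shift first [11.923 -4.896  0.598] or turn first [10.552 -7.402  0.592] turn [-0.006  0.     1.272] q [-1.39  0.3   1.52  0.    1.32 -0.07] F [-0.5 -0.1  0.4] w 0.094 gf 0.0
grip t 0.1 shift first [11.923 -4.892  4.598] or turn first [10.552 -7.402  4.592] turn [-0.006  0.     1.272] q [-1.39  0.3   1.52  0.    1.32 -0.07] F [-0.5 -0.1  0.4] w 0.094 gf 0.0
```

```bash
python3 -m inch '1 0 0 0 0 0 0.636;1 0 0 0 0 0 0.636;1 .88 -.617 .05 0 0 0;1 .88 -.617 .05 0 0 0;1 .88 -.617 .05 0 0 0;1 .88 -.617 .05 0 0 0;1 .88 -.617 .05 0 0 0;1 .88 -.617 .05 0 0 0' && python3 -m inch '1 .88 -.617 .05 0 0 0;1 .88 -.617 .05 0 0 0;1 .88 -.617 .05 0 0 0;1 .88 -.617 .05 0 0 0;1 .88 -.617 .05 0 0 0;1 .88 -.617 .05 0 0 0;1 0 0 0 0 0 0' && python3 plan.py above grip
```

```text
time_s: 1.1
ee_pos: [0.2924, -0.4164, 0.1962]
eef_rot: [-3.141, 0.0, 0.029]
force: [0.4, -0.4, -0.3]
grip_width: 0.0941
grip_force: 0.0
time_s: 1.98
ee_pos: [0.4476, -0.3005, 0.1869]
eef_rot: [-3.141, 0.001, 0.031]
force: [-0.6, -0.0, -0.5]
grip_width: 0.0946
grip_force: 0.0
above t 1.98 shift first [-0.039  0.033 -0.01 ] or turn first [-0.038  0.033 -0.01 ] turn [-0.004  0.004  0.014] q [-0.66  0.29  1.58  0.    1.28  0.88] F [-0.6 -0.  -0.5] w 0.0946 gf 0.0
grip t 1.98 shift first [-0.036  0.036  3.99 ] or turn first [-0.038  0.033  3.99 ] turn [-0.004  0.004  0.014] q [-0.66  0.29  1.58  0.    1.28  0.88] F [-0.6 -0.  -0.5] w 0.0946 gf 0.0
```

```bash
python3 -m inch '1 -.04 .035 .8 0 0 0;1 0 0 .8 0 0 0;1 0 0 .8 0 0 0;1 0 0 .8 0 0 0;1 0 0 .5 0 0 0;1 0 0 .29 0 0 0;1 0 0 0 0 0 0' && python3 plan.py grip; python3 - <<'E'
from station import camera
import cv2
a=camera('top');b=camera('scene')
import numpy as np
cv2.imwrite('pics/g.png',np.hstack([cv2.resize(a['img'][200:340,400:530],(390,420)),cv2.resize(b['img'][280:420,140:270],(390,420))]))
E
```

```text
time_s: 2.85
ee_pos: [0.4454, -0.3028, 0.0677]
eef_rot: [-3.141, 0.0, 0.029]
force: [0.8, -0.5, -0.3]
grip_width: 0.094
grip_force: 0.0
grip t 2.85 shift first [ 0.037 -0.044  0.016] or turn first [ 0.037 -0.044  0.016] turn [-0.001  0.002 -0.001] q [-0.67  0.43  1.69 -0.    1.02  0.88] F [ 0.8 -0.5 -0.3] w 0.094 gf 0.0
```

View pics/g.png

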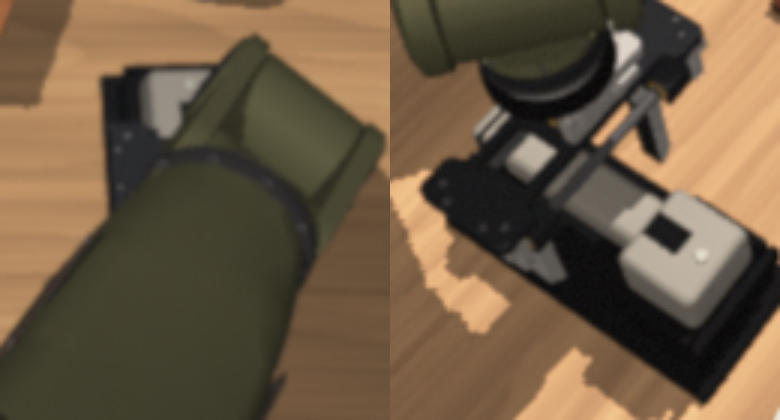

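Fingers straddle the handle (right pane, fingers at about (540,260) and (650,130)), and the head is seated. Closing now.

```bash
python3 -m inch '-1 0 0 0 0 0 0;-1 0 0 0 0 0 0;-1 0 0 0 0 0 0;-1 0 0 0 0 0 0;-1 0 0 0 0 0 0;-1 0 0 0 0 0 0;-1 0 0 0 0 0 0' 35 && python3 plan.py grip
```

```text
time_s: 3.82
ee_pos: [0.4456, -0.3026, 0.0677]
eef_rot: [-3.141, 0.0, 0.029]
force: [0.3, 2.1, 1.8]
grip_width: 0.0336
grip_force: 35.0
grip t 3.83 shift first [ 0.032 -0.037  0.018] or turn first [ 0.032 -0.037  0.018] turn [-0.001  0.001  0.001] q [-0.66  0.43  1.69  0.    1.02  0.88] F [0.3 2.1 1.8] w 0.0336 gf 34.97161030769348
```

```bash
python3 -m inch '-1 0 0 -.3 0 0 0;-1 0 0 -.7 0 0 0;-1 0 0 -.8 0 0 0;-1 0 0 -.8 0 0 0;-1 0 0 -.8 0 0 0;-1 0 0 -.8 0 0 0;-1 0 0 0 0 0 0;-1 0 0 0 0 0 0' && python3 plan.py lowup; python3 - <<'E'
from station import camera
import cv2,pickle
import numpy as np
a=camera('top');b=camera('scene');pickle.dump((a,b),open('lift.pkl','wb'))
cv2.imwrite('pics/l.png',np.hstack([cv2.resize(a['img'][180:320,400:530],(390,420)),cv2.resize(b['img'][240:380,140:270],(390,420))]))
E
```

```text
time_s: 4.82
ee_pos: [0.4452, -0.3025, 0.1927]
eef_rot: [-3.141, 0.001, 0.029]
force: [0.2, 0.6, -3.9]
grip_width: 0.0337
grip_force: 35.0
lowup t 4.83 shift first [  4.554 -13.789  -0.658] or turn first [  5.635 -13.383  -0.665] turn [-0.005  0.006 -0.455] q [-0.66  0.29  1.57 -0.    1.29  0.88] F [ 0.2  0.6 -3.9] w 0.0337 gf 34.965274930000305
```

View pics/l.png

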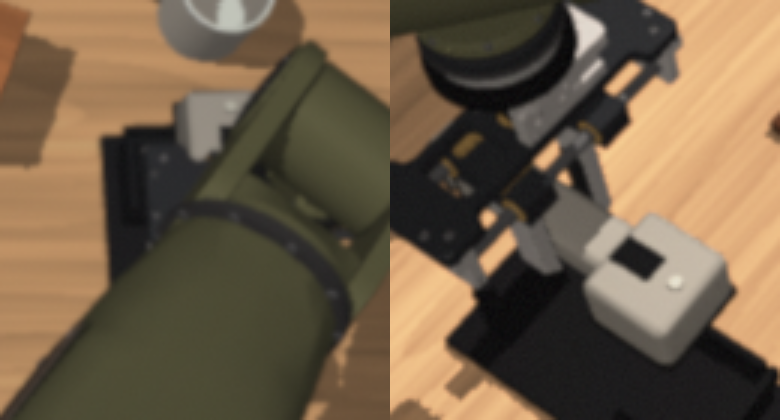

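```bash
python3 -m inch '-1 0 0 0 0 0 -.23;-1 0 0 0 0 0 -.225;-1 .376 -.892 -.044 0 0 0;-1 .376 -.892 -.044 0 0 0;-1 .376 -.892 -.044 0 0 0;-1 .376 -.892 -.044 0 0 0;-1 .376 -.892 -.044 0 0 0;-1 .376 -.892 -.044 0 0 0;-1 .376 -.892 -.044 0 0 0;-1 .376 -.892 -.044 0 0 0' && python3 -m inch '-1 .376 -.892 -.044 0 0 0;-1 .376 -.892 -.044 0 0 0;-1 .376 -.892 -.044 0 0 0;-1 .376 -.892 -.044 0 0 0;-1 .376 -.892 -.044 0 0 0;-1 .376 -.892 -.044 0 0 0;-1 .376 -.892 -.044 0 0 0;-1 0 0 0 0 0 0' && python3 plan.py low; python3 - <<'E'
from station import camera,ctrl
from h import *
import pickle
from scipy.spatial.transform import Rotation as Ro
np.set_printoptions(precision=4,suppress=True)
o=ctrl.get_obs();R=Ro.from_euler('xyz',o['eef_rot']);d={}
for n in('top','scene'):
    c=camera(n);d[n]=c;W,u,v=cloud(c);im=c['img'][v,u].astype(int)
    q=R.inv().apply(W-o['ee_pos']);  # tool frame: scanner x=x, y=-y, z=-(z)-.0188+.036
    s=np.c_[q[:,0],-q[:,1],-(q[:,2]-ctrl.pinch_z)+.036]
    b=(s[:,0]>.045)&(s[:,0]<.115)&(abs(s[:,1])<.045)&(s[:,2]>.04)&(s[:,2]<.06)&(im.max(1)-im.min(1)<45)&(im.mean(1)>80)
    t=s[b];print(n,len(t),'lo/hi',np.percentile(t,[1,99],axis=0),'top z',np.median(t[:,2]))
    A=np.c_[t[:,:2],np.ones(len(t))];m=t[:,2]>.047;print('plane',np.linalg.lstsq(A[m],t[m,2],rcond=None)[0])
    print(cv2.minAreaRect((t[:,:2]*1000).astype(np.float32)))
pickle.dump(d,open('low.pkl','wb'))
a,b=d['top']['img'],d['scene']['img']
cv2.imwrite('pics/low.png',np.hstack([cv2.resize(a[130:270,210:340],(390,420)),cv2.resize(b[160:300,330:460],(390,420))]))
E
```

```text
time_s: 6.18
ee_pos: [0.5121, -0.0792, 0.2035]
eef_rot: [-3.141, 0.001, 0.108]
force: [0.1, -0.2, -3.6]
grip_width: 0.034
grip_force: 35.0
time_s: 7.18
ee_pos: [0.5703, 0.116, 0.2124]
eef_rot: [-3.141, 0.002, 0.11]
force: [0.3, -0.8, -3.6]
grip_width: 0.0343
grip_force: 35.0
low t 7.17 shift first [-0.015  0.035  1.657] or turn first [-0.018  0.035  1.657] turn [-0.001  0.009  0.012] q [0.14 0.37 1.42 0.   1.36 1.6 ] F [ 0.3 -0.8 -3.6] w 0.0343 gf 34.96533393859863Traceback (most recent call last):
  File "<stdin>", line 12, in <module>
    return _quantile_unchecked(
        a, q, axis, out, overwrite_input, method, keepdims, weights)
    return _ureduce(a,
                    func=_quantile_ureduce_func,
    ...<5 lines>...
                    overwrite_input=overwrite_input,
                    method=method)
    r = func(a, **kwargs)
    result = _quantile(arr,
                       quantiles=q,
    ...<2 lines>...
                       out=out,
                       weights=wgt)
    slices_having_nans = np.isnan(arr[-1, ...])
                                  ~~~^^^^^^^^^
IndexError: index -1 is out of bounds for axis 0 with size 0
```

```bash
cat > inhand.py <<'E'
from station import camera,ctrl
from h import *
import sys
from scipy.spatial.transform import Rotation as Ro
np.set_printoptions(precision=4,suppress=True)
o=ctrl.get_obs();R=Ro.from_euler('xyz',o['eef_rot']);ims=[]
for n in('top','scene'):
    c=camera(n);W,u,v=cloud(c);im=c['img'][v,u].astype(int)
    q=R.inv().apply(W-o['ee_pos']);s=np.c_[q[:,0],-q[:,1],-(q[:,2]-ctrl.pinch_z)+.036]
    b=(s[:,0]>.045)&(s[:,0]<.115)&(abs(s[:,1])<.045)&(s[:,2]>.04)&(s[:,2]<.06)
    t=s[b];print(n,len(t))
    if len(t)>30:
        print('lo/hi',np.percentile(t,[1,99],axis=0),'top z',np.median(t[:,2]))
        m=t[:,2]>.046;print('plane',np.linalg.lstsq(np.c_[t[m,:2],np.ones(m.sum())],t[m,2],rcond=None)[0])
        print(cv2.minAreaRect((t[:,:2]*1000).astype(np.float32)))
    K=c['intrinsics'];p=c['view']@np.r_[o['ee_pos']+[.05,0,0],1];x,y=(K@(p[:3]/p[2]))[:2].astype(int)
    x=np.clip(x,75,564);y=np.clip(y,80,399);ims.append(cv2.resize(c['img'][y-80:y+80,x-75:x+75],(390,416)))
cv2.imwrite(sys.argv[1],np.hstack(ims))
E
python3 inhand.py pics/low.png
```

```text
top 0
scene 670
lo/hi [[ 0.0454 -0.0335  0.0409]
 [ 0.0986  0.0265  0.0532]] top z 0.04861381513051845
plane [-0.0284  0.0073  0.0512]
((72.1631851196289, -3.5597763061523438), (64.22429656982422, 54.256126403808594), 89.8210678100586)
```

View pics/low.png

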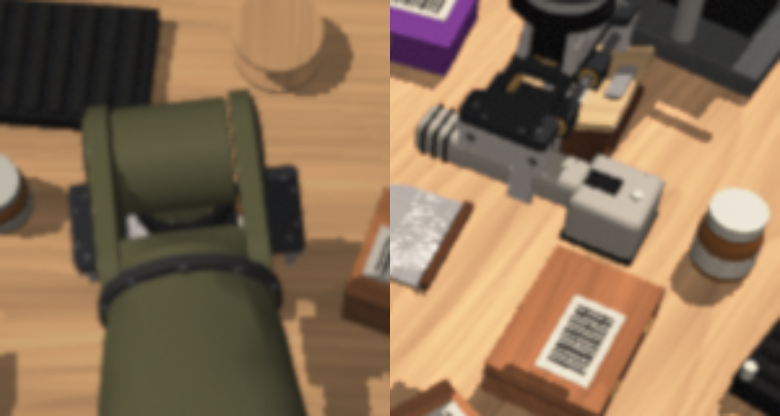

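```bash
python3 -m inch '-1 -.01 .01 .7 0 0 0;-1 0 0 .6 0 0 0;-1 0 0 .357 0 0 0;-1 0 0 0 0 0 0;-1 0 0 0 0 0 0;-1 0 0 0 0 0 0' && python3 plan.py low
```

```text
time_s: 8.07
ee_pos: [0.5704, 0.1143, 0.1645]
eef_rot: [-3.142, -0.001, 0.108]
force: [0.6, -0.2, -3.8]
grip_width: 0.0335
grip_force: 35.0
low t 8.07 shift first [-0.015 -0.023  0.06 ] or turn first [-0.015 -0.023  0.06 ] turn [-0.    -0.006  0.   ] q [ 0.13  0.4   1.48 -0.    1.26  1.6 ] F [ 0.6 -0.2 -3.8] w 0.0335 gf 34.96520519256592
```

```bash
python3 -m inch '-1 -.01 -.045 .05 0 0 0;-1 0 0 0 0 0 0;-1 0 0 0 0 0 0;-1 0 0 0 0 0 0;-1 0 0 0 0 0 0;-1 0 0 0 0 0 0;-1 0 0 0 0 0 0;-1 0 0 0 0 0 0;-1 0 0 0 0 0 0;-1 0 0 0 0 0 0' && python3 -m inch '-1 0 0 0 0 0 0;-1 0 0 0 0 0 0;-1 0 0 0 0 0 0;-1 0 0 0 0 0 0;-1 0 0 0 0 0 0;-1 0 0 0 0 0 0' && python3 plan.py low cardup
```

```text
time_s: 9.32
ee_pos: [0.5697, 0.1156, 0.1623]
eef_rot: [-3.142, -0.0, 0.108]
force: [1.1, 0.3, -4.3]
grip_width: 0.0341
grip_force: 35.0
time_s: 10.07
ee_pos: [0.5697, 0.1156, 0.1623]
eef_rot: [3.142, 0.0, 0.108]
force: [-0.4, 0.2, -3.8]
grip_width: 0.0334
grip_force: 35.0
low t 10.07 shift first [ 0.003  0.022 -0.012] or turn first [ 0.003  0.022 -0.012] turn [0. 0. 0.] q [ 0.14  0.41  1.48 -0.    1.25  1.6 ] F [-0.4  0.2 -3.8] w 0.0334 gf 34.96525704860687
cardup t 10.07 shift first [-6.372 -9.584 -1.493] or turn first [-5.112 -9.884 -3.296] turn [ 0.046  1.86  -0.277] q [ 0.14  0.41  1.48 -0.    1.25  1.6 ] F [-0.4  0.2 -3.8] w 0.0334 gf 34.96525704860687
```

```bash
python3 -m inch '-1 0 0 -.75 0 0 0;-1 0 0 -.743 0 0 0;-1 -.58 -.871 0 0 0 0;-1 -.58 -.871 0 0 0 0;-1 -.58 -.871 0 0 0 0;-1 -.58 -.871 0 0 0 0;-1 -.58 -.871 0 0 0 0;-1 -.58 -.871 0 0 0 0;-1 -.58 -.871 0 0 0 0;-1 -.58 -.871 0 0 0 0' && python3 -m inch '-1 -.58 -.871 0 0 0 0;-1 -.58 -.871 0 0 0 0;-1 -.58 -.871 0 0 0 0;-1 0 0 0 .012 .465 -.07;-1 0 0 0 .012 .465 -.07;-1 0 0 0 .012 .465 -.07;-1 0 0 0 .012 .465 -.07;-1 0 0 0 0 0 0' && python3 plan.py cardup card; python3 inhand.py pics/card.png
```

```text
time_s: 11.32
ee_pos: [0.4081, 0.3091, 0.2073]
eef_rot: [-3.141, -0.0, 0.108]
force: [-0.5, -0.2, -3.1]
grip_width: 0.0339
grip_force: 35.0
time_s: 12.32
ee_pos: [0.3476, 0.3806, 0.2071]
eef_rot: [-3.141, -0.324, 0.158]
force: [0.4, 0.4, -3.1]
grip_width: 0.0339
grip_force: 35.0
cardup t 12.32 shift first [0.032 0.    0.012] or turn first [0.032 0.    0.012] turn [-0.004  0.003  0.007] q [ 0.87  0.09  1.8  -0.25  1.01  2.39] F [ 0.4  0.4 -3.1] w 0.0339 gf 34.96533930301666
card t 12.32 shift first [3.400e-02 2.000e-03 2.012e+00] or turn first [0.032 0.    2.012] turn [-0.004  0.003  0.007] q [ 0.87  0.09  1.8  -0.25  1.01  2.39] F [ 0.4  0.4 -3.1] w 0.0339 gf 34.96533930301666
top 792
lo/hi [[ 0.0457 -0.0306  0.0425]
 [ 0.1003  0.03    0.0571]] top z 0.05026595482610078
plane [-0.0255  0.0119  0.0526]
((73.10832977294922, -0.03560066223144531), (56.069976806640625, 63.5376091003418), 0.337177574634552)
scene 357
lo/hi [[ 0.046  -0.0335  0.0402]
 [ 0.0999  0.0266  0.0524]] top z 0.047946154412784533
plane [-0.023   0.0104  0.0505]
((73.36224365234375, -3.4569091796875), (63.25112533569336, 55.69153594970703), 89.96944427490234)
```

View pics/card.png

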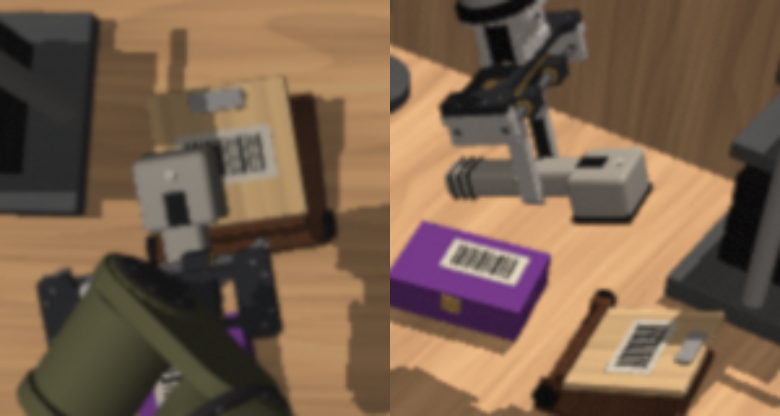

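```bash
sed -i 's/m=t\[:,2\]>.046/m=(t[:,2]>.044)\&(t[:,0]>.055)\&(t[:,0]<.088)\&(abs(t[:,1])<.02)/' inhand.py; python3 -m inch '-1 .03 -.01 .7 0 0 0;-1 0 0 .7 0 0 0;-1 0 0 .4 0 0 0;-1 0 0 .2 0 0 0;-1 0 0 0 0 0 0;-1 0 0 0 0 0 0' && python3 plan.py card; python3 inhand.py pics/card2.png
```

```text
time_s: 13.18
ee_pos: [0.3682, 0.3843, 0.1512]
eef_rot: [-3.141, -0.325, 0.157]
force: [0.1, 0.1, -2.3]
grip_width: 0.0335
grip_force: 35.0
card t 13.18 shift first [-0.034  0.015  0.022] or turn first [-0.034  0.015  0.022] turn [-0.006 -0.004  0.001] q [ 0.84  0.19  1.83 -0.26  0.88  2.4 ] F [ 0.1  0.1 -2.3] w 0.0335 gf 34.96534824371338
top 730
lo/hi [[ 0.0453 -0.0309  0.0418]
 [ 0.1005  0.0306  0.0563]] top z 0.05018853860960471
plane [-0.0192  0.0036  0.0527]
((72.90388488769531, 0.6403541564941406), (55.84368896484375, 65.052490234375), 0.2902339696884155)
scene 347
lo/hi [[ 0.0457 -0.0339  0.0403]
 [ 0.0986  0.0281  0.0528]] top z 0.04793265026484668
plane [-0.0245 -0.0225  0.051 ]
((72.37860870361328, -2.038097381591797), (53.789974212646484, 68.12773895263672), 0.011891056783497334)
```

```bash
python3 -m inch '-1 -.05 .01 .03 0 .1 0;-1 0 0 0 0 0 0;-1 0 0 0 0 0 0;-1 0 0 0 0 0 0;-1 0 0 0 0 0 0;-1 0 0 0 0 0 0;-1 0 0 0 0 0 0;-1 0 0 0 0 0 0;-1 0 0 0 0 0 0;-1 0 0 0 0 0 0' && python3 -m inch '-1 0 0 0 0 0 0;-1 0 0 0 0 0 0;-1 0 0 0 0 0 0;-1 0 0 0 0 0 0;-1 0 0 0 0 0 0;-1 0 0 0 0 0 0' && python3 plan.py card && python3 - <<'E'
# cradle pose check from lifted pictures + fresh views
from station import camera
import cv2,numpy as np
a=camera('top')['img'];b=camera('scene')['img']
c=lambda i,x,y,w,h:cv2.resize(i[y:y+h,x:x+w],(400,600),interpolation=cv2.INTER_CUBIC)
cv2.imwrite('pics/cra.png',np.hstack([c(a,425,210,80,120),c(b,155,300,120,180)]))
E
```

```text
time_s: 14.52
ee_pos: [0.3671, 0.3836, 0.1492]
eef_rot: [-3.141, -0.342, 0.157]
force: [-0.4, -0.5, -3.1]
grip_width: 0.0339
grip_force: 35.0
time_s: 15.28
ee_pos: [0.367, 0.3837, 0.1492]
eef_rot: [-3.141, -0.342, 0.157]
force: [0.2, -0.3, -2.8]
grip_width: 0.0336
grip_force: 35.0
card t 15.28 shift first [ 0.027 -0.001 -0.026] or turn first [ 0.027 -0.001 -0.026] turn [-0.003 -0.101  0.002] q [ 0.85  0.18  1.85 -0.28  0.87  2.42] F [ 0.2 -0.3 -2.8] w 0.0336 gf 34.96523916721344
```

View pics/cra.png

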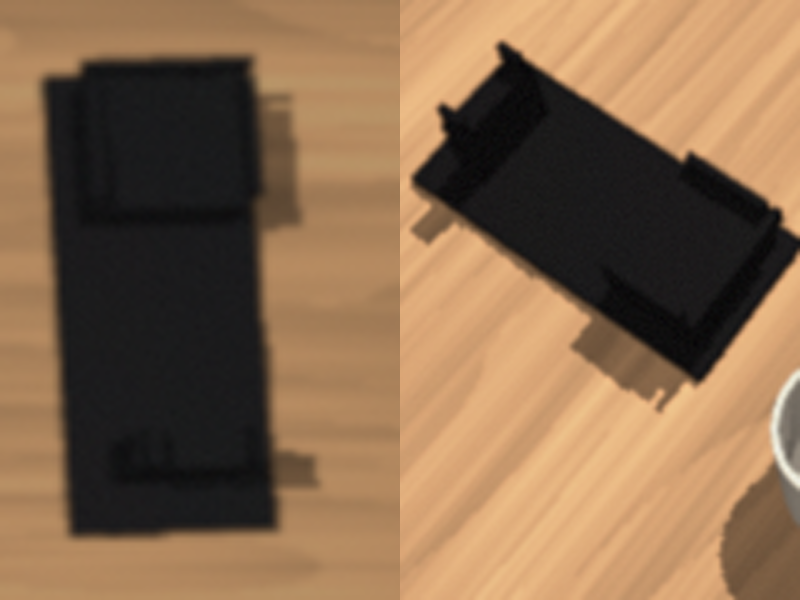

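```bash
sed -i 's/^C=np.*86\]/C=np.array([.4462,-.3012,.086]/' plan.py; sed -i 's/\.086\];RC/.086]);RC/;s/\.086\]));RC/.086]);RC/' plan.py; grep -n '^C=' plan.py; python3 -m inch '-1 0 0 -.6 0 0 0;-1 0 0 -.8 0 0 0;-1 0 0 -.8 0 0 0;-1 0 0 0 0 -.49 0;-1 0 0 0 0 -.49 0;-1 0 0 0 0 -.49 0;-1 0 0 0 0 -.49 0;-1 0 0 0 0 0 0' && python3 plan.py above
```

```text
8:C=np.array([.4462,-.3012,.086]);RC=Rs(1.65)
time_s: 16.38
ee_pos: [0.346, 0.38, 0.211]
eef_rot: [-3.142, -0.0, 0.156]
force: [-0.9, 0.0, -2.9]
grip_width: 0.034
grip_force: 35.0
above t 16.38 shift first [-0.237 22.951  0.794] or turn first [ 2.686 22.795  0.795] turn [-0.    -0.002  0.731] q [ 0.76  0.21  1.61 -0.    1.31  2.18] F [-0.9  0.  -2.9] w 0.034 gf 34.96515870094299
```

```bash
python3 -m inch '-1 0 0 0 0 0 .365;-1 0 0 0 0 0 .365;-1 .107 .912 0 0 0 0;-1 .107 .912 0 0 0 0;-1 .107 .912 0 0 0 0;-1 .107 .912 0 0 0 0;-1 .107 .912 0 0 0 0;-1 .107 .912 0 0 0 0;-1 .107 .912 0 0 0 0;-1 .107 .912 0 0 0 0' && python3 -m inch '-1 .107 .912 0 0 0 0;-1 .107 .912 0 0 0 0;-1 .107 .912 0 0 0 0;-1 .107 .912 0 0 0 0;-1 .107 .912 0 0 0 0;-1 .107 .912 0 0 0 0;-1 .107 .912 0 0 0 0;-1 .107 .912 0 0 0 0;-1 .107 .912 0 0 0 0;-1 .107 .912 0 0 0 0' && python3 -m inch '-1 .107 .912 .1 0 0 0;-1 .107 .912 .1 0 0 0;-1 .107 .912 .1 0 0 0;-1 .107 .912 .1 0 0 0;-1 .107 .912 .1 0 0 0;-1 0 0 0 0 0 0;-1 0 0 0 0 0 0' && python3 plan.py above grip
```

```text
time_s: 17.62
ee_pos: [0.3773, 0.1613, 0.2113]
eef_rot: [3.141, -0.003, 0.031]
force: [0.9, 0.3, -3.7]
grip_width: 0.0337
grip_force: 35.0
time_s: 18.88
ee_pos: [0.4177, -0.1112, 0.2113]
eef_rot: [3.14, -0.002, 0.03]
force: [0.0, 0.1, -3.1]
grip_width: 0.0339
grip_force: 35.0
time_s: 19.75
ee_pos: [0.4378, -0.246, 0.1962]
eef_rot: [3.141, -0.0, 0.03]
force: [0.5, 0.0, -3.2]
grip_width: 0.0336
grip_force: 35.0
above t 19.75 shift first [0.223 1.848 0.301] or turn first [0.226 1.848 0.3  ] turn [ 0.003 -0.001  0.009] q [-0.58  0.2   1.67 -0.    1.27  0.96] F [ 0.5  0.  -3.2] w 0.0336 gf 34.96520161628723
grip t 19.75 shift first [0.222 1.846 4.301] or turn first [0.226 1.848 4.3  ] turn [ 0.003 -0.001  0.009] q [-0.58  0.2   1.67 -0.    1.27  0.96] F [ 0.5  0.  -3.2] w 0.0336 gf 34.96520161628723
```

I sent two rows fewer than planned, so I'll finish the approach.

```bash
python3 -m inch '-1 .112 .924 .15 0 0 0;-1 .112 .924 .15 0 0 0;-1 0 0 0 0 0 0;-1 0 0 0 0 0 0' && python3 plan.py grip && python3 inhand.py pics/pl.png
```

```text
time_s: 20.25
ee_pos: [0.4464, -0.3008, 0.1874]
eef_rot: [-3.141, -0.0, 0.031]
force: [1.0, -0.4, -3.3]
grip_width: 0.0339
grip_force: 35.0
grip t 20.25 shift first [-0.007  0.012  4.005] or turn first [-0.006  0.011  4.005] turn [-0.001 -0.001  0.011] q [-0.66  0.29  1.58  0.    1.27  0.88] F [ 1.  -0.4 -3.3] w 0.0339 gf 34.96527135372162
top 353
lo/hi [[ 0.0479 -0.0136  0.0416]
 [ 0.0984  0.0332  0.056 ]] top z 0.0493724236891092
plane [-0.0634 -0.1272  0.0563]
((72.89620971679688, 6.95332145690918), (51.33130645751953, 53.15022659301758), 3.7045676708221436)
scene 1119
lo/hi [[ 0.046  -0.0318  0.0409]
 [ 0.0993  0.028   0.0538]] top z 0.049067312948203795
plane [-0.052   0.0089  0.0537]
((72.5146255493164, -1.0600299835205078), (54.95159912109375, 62.87119674682617), 0.0550413504242897)
```

View pics/pl.png

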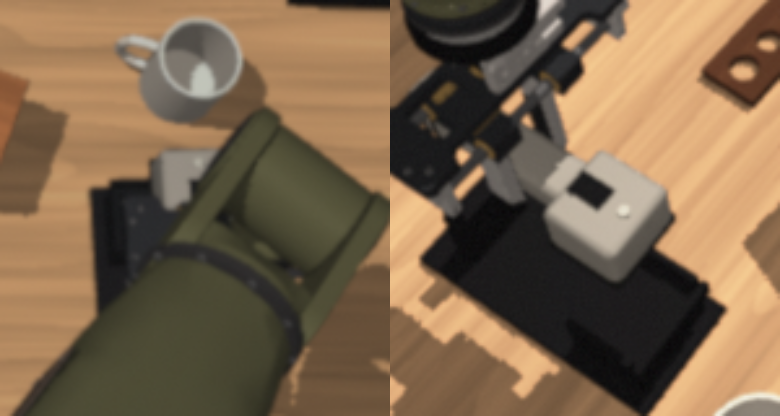

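The scanner is over its cradle, head pointing the same way as before. Lowering it.

```bash
python3 -m inch '-1 0 .01 .7 0 0 0;-1 0 0 .7 0 0 0;-1 0 0 .7 0 0 0;-1 0 0 .7 0 0 0;-1 0 0 .5 0 0 0;-1 0 0 .35 0 0 0;-1 0 0 .15 0 0 0;-1 0 0 0 0 0 0' && python3 -m inch '-1 0 0 .1 0 0 0;-1 0 0 .05 0 0 0;-1 0 0 0 0 0 0' && python3 plan.py grip
```

```text
time_s: 21.35
ee_pos: [0.4465, -0.3021, 0.0733]
eef_rot: [-3.141, -0.0, 0.03]
force: [0.6, 0.8, -3.8]
grip_width: 0.0335
grip_force: 35.0
time_s: 21.72
ee_pos: [0.4463, -0.3021, 0.0686]
eef_rot: [-3.141, -0.0, 0.03]
force: [0.1, -0.6, -3.0]
grip_width: 0.0343
grip_force: 35.0
grip t 21.73 shift first [-0.004 -0.03   0.048] or turn first [-0.004 -0.03   0.048] turn [-0.002 -0.     0.008] q [-0.66  0.43  1.69  0.    1.02  0.88] F [ 0.1 -0.6 -3. ] w 0.0343 gf 34.96525704860687
```

```bash
python3 -m inch '-1 0 0 .03 0 0 0;-1 0 0 0 0 0 0' && python3 -m inch '-1 0 0 .02 0 0 0;-1 0 0 0 0 0 0' |grep -E 'ee_pos|force:' && python3 -m inch '-1 0 0 .02 0 0 0;-1 0 0 0 0 0 0'|grep -E 'ee_pos|force:'
```

```text
time_s: 21.98
ee_pos: [0.4464, -0.3021, 0.0678]
eef_rot: [-3.141, -0.0, 0.03]
force: [0.5, -0.5, -3.2]
grip_width: 0.0339
grip_force: 35.0
ee_pos: [0.4464, -0.3021, 0.0677]
force: [-3.0, 2.5, 5.8]
grip_force: 35.0
ee_pos: [0.4464, -0.3021, 0.0677]
force: [-5.4, 4.4, 12.6]
grip_force: 35.0
```

Contact made: force rises to +12 N at the same height as when I gripped it. Releasing gently and backing off upward.

```bash
python3 -m inch '-1 0 0 -.02 0 0 0;-.1 0 0 0 0 0 0;.2 0 0 0 0 0 0;.6 0 0 0 0 0 0;1 0 0 0 0 0 0;1 0 0 0 0 0 0;1 0 0 0 0 0 0;1 0 0 0 0 0 0' && python3 -m inch '1 0 0 -.3 0 0 0;1 0 0 -.8 0 0 0;1 0 0 -.9 0 0 0;1 0 0 -.9 0 0 0;1 0 0 -.9 0 0 0;1 0 0 -.9 0 0 0;1 -.9 .5 0 0 0 0;1 -.9 .5 0 0 0 0;1 -.9 .5 0 0 0 0;1 -.9 .5 0 0 0 0' && python3 -m inch '1 -.9 .8 0 0 0 0;1 -.9 .8 0 0 0 0;1 -.5 .9 0 0 0 0;1 -.5 .9 0 0 0 0;1 -.5 .9 0 0 0 0;1 -.5 .9 0 0 0 0;1 0 0 0 0 0 0' && python3 - <<'E'
from station import camera
from h import *
np.set_printoptions(precision=4,suppress=True)
d={n:camera(n) for n in('scene','top')}
for n,c in d.items():
    W,u,v=cloud(c);im=c['img'][v,u].astype(int)
    b=(W[:,2]>.092)&(W[:,2]<.13)&(im.max(1)-im.min(1)<45)&(im.mean(1)>85)
    b&=((u>430)&(u<485)&(v>215)&(v<315)) if n=='top' else ((u>155)&(u<275)&(v>305)&(v<400))
    t=W[b];print(n,len(t),np.median(t[:,2]),cv2.minAreaRect((t[:,:2]*1000).astype(np.float32)))
cv2.imwrite('pics/fin.png',np.hstack([cv2.resize(d['top']['img'],(400,300)),cv2.resize(d['scene']['img'],(400,300))]))
E
```

```text
time_s: 23.48
ee_pos: [0.4464, -0.3021, 0.0672]
eef_rot: [-3.141, -0.0, 0.03]
force: [0.0, -0.4, -0.6]
grip_width: 0.0938
grip_force: 0.0
time_s: 24.72
ee_pos: [0.3393, -0.3658, 0.2088]
eef_rot: [3.141, -0.0, 0.03]
force: [-0.3, -0.1, -0.2]
grip_width: 0.0939
grip_force: 0.0
time_s: 25.6
ee_pos: [0.23, -0.5257, 0.2082]
eef_rot: [-3.141, 0.0, 0.028]
force: [-0.0, 0.3, 0.0]
grip_width: 0.0939
grip_force: 0.0
scene 1868 0.09928448677578935 ((447.1659851074219, -304.59368896484375), (198.09580993652344, 61.85316848754883), 2.5304324626922607)
top 1259 0.10003612112421119 ((445.357666015625, -299.0638122558594), (198.38723754882812, 61.45759201049805), 1.9037511348724365)
```

View pics/fin.png

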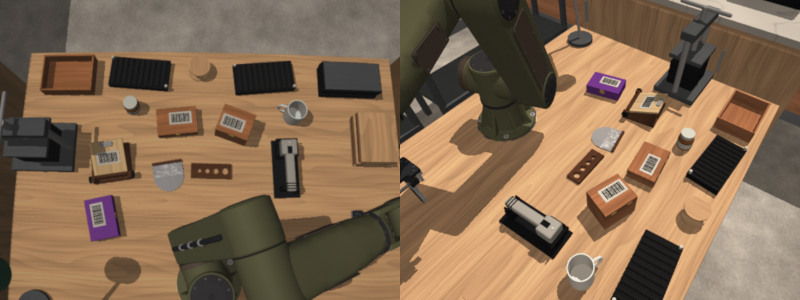

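The scanner is back within about 2 mm of where it lay, at the same height (top (287,165), scene (535,225)). Everything else looks in place and the arm is clear.

```bash
python3 -c "
from station import ticket
print(ticket.hand_in())"
```

```text
the job is handed in; nothing more can be done
None
```

I held the scanner over the low box's label and then the board's label for just under two seconds each, laid it back in its cradle about 1–2 mm from where it lay, and handed the job in at about 26 s; the hand-in gave no verdict, and nothing confirmed the reads themselves.

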